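# Check and record the take-up of a lever press

## Robot

A 6-joint arm with a two-finger parallel gripper is mounted at the origin on a cart in front of the work surface, level with it; the furniture and walls round the work are solid. World frame = base frame: x ahead of the robot, y to its left, z up, the work surface at z = 0. Lengths are in m, angles in rad, forces in N, time in s.
With the tool pointing down it reaches from about 0.375 to 0.975 m from the base axis. Payload 3.8 kg.
Tool frame: the origin (TCP) lies where the fingers leave the gripper's body, on its centre line; the fingertips stand 73 mm ahead of it and the grasp point (between the pads) lies 54 mm ahead of it; z points along the fingers, y is the line along which they close (so a half turn about z gives the same grasp; the last joint's range is limited). The gripper opens to 85 mm and grips with 20 to 120 N. Pads are 22 mm wide; open, the fingers measure 114 mm over their backs; the gripper's body (76 mm by 85 mm) begins 54 mm behind the grasp point. The pads swing forward as they close: fully open they stand 13 mm farther back than shut.
Start: joints at [1.244, 0.264, 1.604, -0, 1.274, -0.037], TCP at [0.193, 0.647, 0.304] pointing down, gripper open.
Joint ranges: [-2.63, 2.63], [-0.94, 2.18], [0.31, 2.57], [-1.31, 4.45], [0, 2.66], [-2.55, 2.55]. Speed limits (rad/s): [2.57, 2.57, 3.14, 3.14, 3.14, 3.14].

## Interface

Orientations are given as a rotation vector (axis times angle).
In Python, from workcell import read_state, viewer, bot gives the robot as it stands.
- The arm moves only by the tool jog_arm, never from a script. Its argument "increments" is a list that holds one entry, the list of rows, each a list of 7 numbers: the shift along the tool's x, y, z in units of 30 mm (1.0 is 30 mm), then the turn, a rotation vector about the tool's x, y, z in units of 6 degrees (1.0 is 6 degrees), then the opening, from -1 (shut) to 1 (fully open). A call has exactly 5 rows; each row shifts and turns the commanded pose from where the row before left it, along the tool's axes as they then stand; what a row does not reach is not made up. A row lasts 1/12 s, in which the tool goes at most 41.7 mm and 7.16 degrees, less where a joint would pass 70% of its speed; a pose out of reach is approached as far as the arm can. A call is refused whole if a number of a shift passes 1 or a number of a turn 1, either way. A call with a gripper value outside its range is refused whole. The fingers move at their own pace and stop on an object; "force" is the grip in N (left out, the last holds). Time passes only in rows, so rows that do not move let the fingers close, or fill a call up. It gives the time, the measured TCP pose, the force, the opening and the grip force at its end, in the units of the state.
- read_state(): the state, without advancing time (a new reading comes with each control period).
- viewer.read_camera(name): name is "scene" or "top"; returns (picture, depth): 420x560x3 uint8, blue, green, red; 420x560 float32, m along the optical axis (not along the pixel's ray), 0 where there is no reading.
- viewer.camera_params(name): a dict with "fx", "fy", "cx", "cy" (pixels), "R" (3x3) and "t" (3): a world point X has camera coordinates R X + t. Camera axes: x right, y down, z forward; pixel columns grow to the right and rows downward; lengths in m; the calibration is good to about 2 mm. A picture is of the moment at which its call begins. camera_params takes no time and is no camera call.
- bot.finish_job(): hands the job in; it is judged then, once.
The state is a dict: "time": time; "q": joint angles; "joint_vel": joint speeds; "joint_torque": joint torques, N m; "tool_pos": TCP position; "tcp_rot": TCP orientation; "wrist_force": force on the tool from outside, world axes, zero at the start; "torque": the same for the moment, N m; "width": opening from 0.0 (shut) to 1.0 (fully open); "grip_force": force on a finger pad.
Only numpy, scipy, OpenCV 4.12 (cv2) and the standard library are available. Lean on these libraries where they do the work, as an engineer would, in place of code of your own. Each camera call takes 0.05 s, during which the arm holds its last target. There are 200 camera calls.

## Task

Check the take-up of the small lever press on the worktop: press its hand lever down until the resistance clearly firms up, go no further than that so the press is not strained, and leave the lever down there, still bearing on its pad. Then record how far it travelled by swinging the marker arm beside it down until it lies parallel with the lever, and let go. Leave the things standing round the press where they are.

Things in the scene. Friction and masses are not known exactly. Their poses are not given: they have to be found in the camera images.
- press: the lever press, fixed to the worktop, grey metal: base plate 190 x 120 x 14 mm and two upright cheeks, 52 mm over their outsides and up to 145 mm high, with the lever swinging between them. Origin at worktop level, mid width, 65 mm behind the base's front edge; x points to the press's back, y to its left, z up. The lever comes out at the front (-x). Yaw varies
- lever_hinge (a point): the pivot of both lever and marker arm, 60 mm behind the press origin (its +x) and 100 mm above the worktop, in the middle of the width; the pivot axis is the press's y
- lever (a joint): turn of the hand lever in rad: 0 = raised, pointing forward and 0.45 above level; grows as it is pressed down (elevation = 0.45 minus this). Starts at 0 to 0.06. It stays where it is left: the stiff pivot takes about 2 N at the bar while it moves, less is felt at a standstill. Somewhere at 0.2 to 0.42 it meets a hidden sprung pad, differently each time
- lever_bar (a point): middle of the lever's black cross bar, 16 mm thick and 56 mm long along the press's y, 165 mm from the pivot; pressed from above. Its x axis runs along the lever to the pivot. Once the lever meets the pad, the force at the bar climbs by about 1 N per mm: 6 to 10 N is firm, over about 15 N strains the press. Let go, the lever springs back a few mm at most and stays bearing on the pad
- lever_nose: round steel nose, 16 mm, under the lever 80 mm from the pivot, inside the press; it meets the pad and carries about twice what is put on the bar beyond the 2 N or so of friction. Origin at its centre
- marker (a joint): turn of the marker arm in rad, same zero, axis and direction as the lever's: equal values mean that arm and lever are parallel. Starts between 0 and 0.06, near its top. Friction holds it where it is left (about 1 N at the knob)
- marker_knob (a point): middle of the grip of the black knob on the aluminium marker arm outside the press's right cheek: a round pin 14 mm thick along the press's y, 125 mm from the pivot, running from 36 to 84 mm to the right (-y) of the lever's middle; this point is at 66 mm. Its x axis runs along the arm to the pivot
- reagent_jar: loose white screw-top jar, 66 mm across, 125 mm high, to the left of the press; origin under its middle; leave alone
- sample_dish: loose clear ribbed dish, 48 mm across, 17 mm high, to the left of the press; origin under its middle; leave alone
- syringe: loose plastic dosing syringe lying, 26 x 115 x 13 mm, to the right of the press; origin under its middle; leave alone
- pouch: loose foil sachet, 56 x 53 x 25 mm, to the right of the press at the back; origin under its middle; leave alone

How it is judged:
By the outcome, as a careful person would: the job done as asked, in the order asked, and still so for the second after the job is handed in, with the robot touching nothing.
It also fails if it takes over 64 s, if anything falls off the work surface, if the arm or the gripper's body presses on something with over 40 N, if the wrist force passes 120 N, or if a joint passes its speed limit or range.

## Working session

There is one attempt and no reset: what is moved stays moved. The work goes in short steps, Python scripts to look and compute and a tool call to move; the robot and the scene stay as the last step left them, time stands still between calls to the robot, and variables do not carry over. Pictures are saved under pics/ and viewed, at most 10 in all, crops included, and the job is handed in when it is done.

Besides the shell and the picture viewer there is one more tool, called after "Request:" as a command line: name --argument value ..., lists and objects as JSON in quotes. jog_arm: Moves the arm, as the interface text tells. Its arguments: {"type":"object","properties":{"increments":{"type":"array","items":{"type":"array","items":{"type":"array","items":{"type":"number"}}}},"force":{"type":"number"}},"required":["increments"]}

```bash
mkdir -p pics; ls
python3 - <<'E'
from workcell import read_state, viewer, bot
import cv2,numpy as np
for n in("scene","top"):
    im,d=viewer.read_camera(n); cv2.imwrite(f"pics/{n}0.png",im); np.savez(f"{n}0.npz",im=im,d=d)
    print(n,{k:np.round(v,3).tolist() for k,v in viewer.camera_params(n).items()})
print(read_state())
E
```

```text
pics
scene {'fx': 435.623, 'fy': 435.623, 'cx': 273.67, 'cy': 205.456, 'R': [[0.511, -0.859, -0.026], [-0.359, -0.186, -0.915], [0.781, 0.477, -0.403]], 't': [-0.326, 0.363, 0.642]}
top {'fx': 434.19, 'fy': 434.19, 'cx': 282.035, 'cy': 202.04, 'R': [[-0.001, -1.0, -0.003], [-0.988, 0.001, -0.154], [0.154, 0.003, -0.988]], 't': [-0.017, 0.67, 0.952]}
{'time': 0.1, 'q': array([ 1.24413628e+00,  2.64653699e-01,  1.60526264e+00, -2.10719096e-05,
        1.27372782e+00, -3.68852466e-02]), 'joint_vel': array([ 0.00012734, -0.00293648, -0.00201774, -0.00049347,  0.00267315,
        0.00136837]), 'joint_torque': array([-1.84292730e-06, -5.16705000e+01, -3.68590021e+01, -1.83178049e-04,
        6.30496317e-03,  9.23375126e-06]), 'tool_pos': array([0.19269868, 0.64635424, 0.30268903]), 'tcp_rot': array([-0.45352578, -3.10832803,  0.00317477]), 'wrist_force': array([-0.62577115,  0.34020501,  0.11609674]), 'torque': array([-0.0573691,  0.0063652, -0.0630918]), 'grip_force': 0.0, 'width': 0.9978772339673986}
```

View pics/scene0.png

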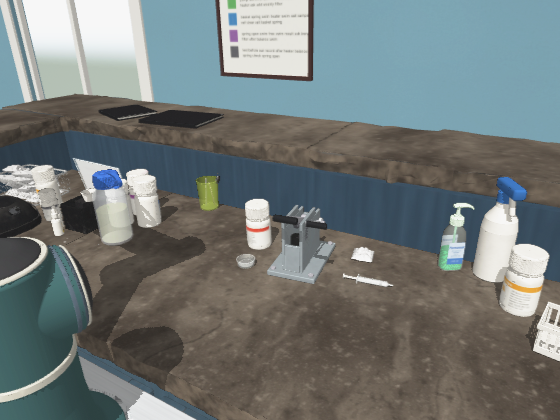

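View pics/top0.png

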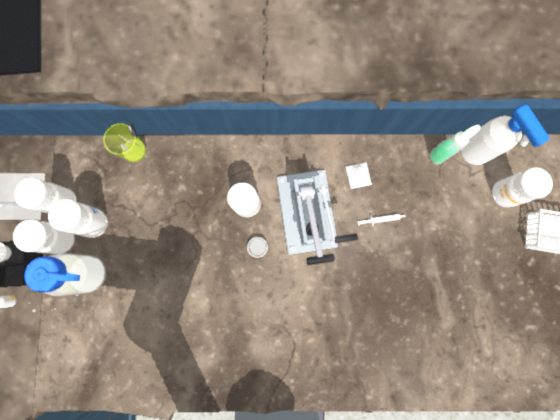

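The top view shows the press at about (308,212), its bar at (320,260) and its knob at (345,239). The scene view shows the bar at about (300,222). Next I'll measure them.

```bash
cat > h.py <<'E'
import numpy as np,cv2
from workcell import read_state, viewer, bot
from scipy.spatial.transform import Rotation as Ro
def cloud(n,d):
    p=viewer.camera_params(n); v,u=np.mgrid[:420,:560]
    c=np.stack([(u-p['cx'])/p['fx']*d,(v-p['cy'])/p['fy']*d,d],-1)
    return (c-np.array(p['t']))@np.array(p['R'])
def proj(n,X):
    p=viewer.camera_params(n); c=np.array(p['R'])@X+p['t']; return c[:2]/c[2]*p['fx']+[p['cx'],p['cy']]
E
python3 - <<'E'
from h import *
z=np.load('top0.npz'); im,d=z['im'],z['d']; P=cloud('top',d)
box=np.zeros((420,560),bool); box[150:285,265:375]=1
ok=box&(d>0)
dark=(im.max(2)<50)&ok&(P[...,2]>.06)
n,l,s,c=cv2.connectedComponentsWithStats(dark.astype(np.uint8))
for i in range(1,n):
    if s[i,4]>15:
        q=P[l==i]; r=cv2.minAreaRect(np.float32(q[:,:2])); print('dark',s[i],c[i],np.median(q,0).round(4),q.max(0).round(4),q.min(0).round(4),r)
pl=ok&(abs(P[...,2]-.014)<.006)&(im.min(2)>90)
n,l,s,c=cv2.connectedComponentsWithStats(pl.astype(np.uint8))
pl=l==(1+s[1:,4].argmax())
Q=P[pl]; print('plate',len(Q),np.median(Q[:,2]),cv2.minAreaRect(np.float32(Q[:,:2])))
# whole press hull corners by rays onto z=.014
al=cv2.cvtColor(im[150:290,265:415],cv2.COLOR_BGR2BGRA)
cv2.imwrite('pics/top_c.png',cv2.resize(im[150:290,265:415],None,fx=5,fy=4.2,interpolation=cv2.INTER_CUBIC))
z=np.load('scene0.npz'); cv2.imwrite('pics/scene_c.png',cv2.resize(z['im'][190:300,220:400],None,fx=4.4,fy=4.4,interpolation=cv2.INTER_CUBIC))
S=cloud('scene',z['d']); 
m=(z['im'].max(2)<50)&(S[...,2]>.06)&(z['d']>0); b=np.zeros_like(m); b[200:290,260:340]=1; m&=b
n,l,s,c=cv2.connectedComponentsWithStats(m.astype(np.uint8))
for i in range(1,n):
    if s[i,4]>8: q=S[l==i]; print('sc',s[i],np.median(q,0).round(4),q.max(0).round(4),q.min(0).round(4))
E
```

```text
plate 1613 0.013856513845156569 ((0.6534169912338257, -0.07755706459283829), (0.1902725100517273, 0.12015370279550552), 8.502724647521973)
sc [273 214  25  11 121] [ 0.5316 -0.0974  0.1741] [ 0.5426 -0.0691  0.181 ] [ 0.5243 -0.1226  0.1666]
sc [307 223  20   6  66] [ 0.575  -0.1531  0.153 ] [ 0.5851 -0.129   0.1603] [ 0.5694 -0.1717  0.1484]
sc [291 233   8  12  83] [ 0.5958 -0.0841  0.094 ] [ 0.6176 -0.0737  0.0998] [ 0.5907 -0.0944  0.0795]
```

View pics/top_c.png

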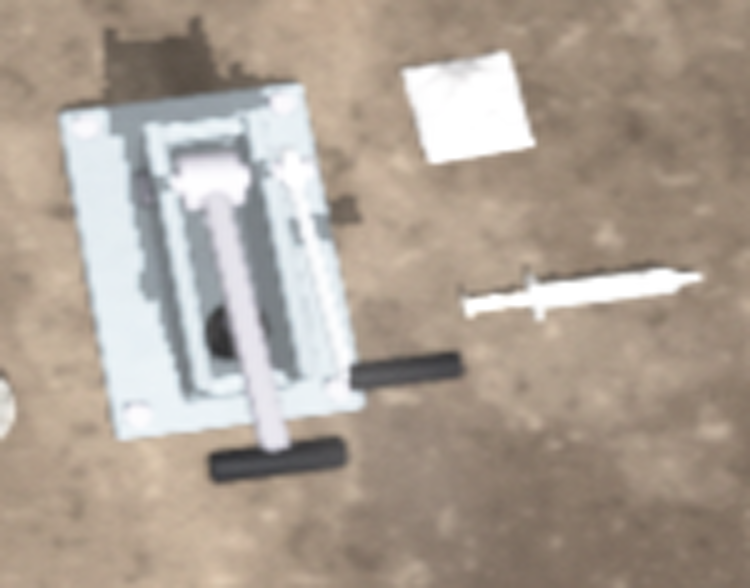

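View pics/scene_c.png

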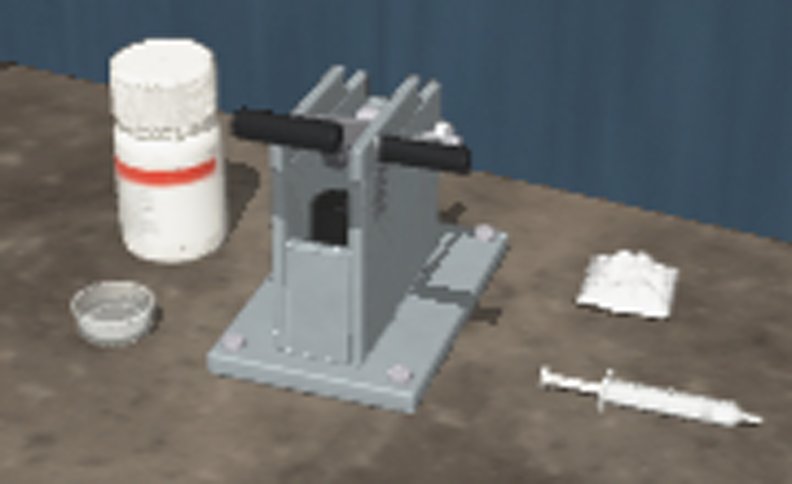

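The plate fits 190x120 mm. The press yaw is about 8.5° and the hinge is near (0.683, -0.073). The predicted bar position (0.534, -0.095, 0.167) and knob position (0.580, -0.155, 0.152) both match the camera points. Next I'll move to above the bar with the fingers shut.

Request:
jog_arm --increments '[[[-0.72,-0.82,0,0,0,0,-1],[-0.72,-0.82,0,0,0,0,-1],[-0.72,-0.82,0,0,0,0,-1],[-0.72,-0.82,0,0,0,0,-1],[-0.72,-0.82,0,0,0,0,-1]]]' --force 60

```text
time: 0.52
tool_pos: [0.2614, 0.4965, 0.3031]
tcp_rot: [-0.453, -3.108, 0.002]
wrist_force: [0.8, 0.6, 0.9]
width: 0.299
grip_force: 0.0
```

Request:
jog_arm --increments '[[[-0.72,-0.82,0,0,0,0,-1],[-0.72,-0.82,0,0,0,0,-1],[-0.72,-0.82,0,0,0,0,-1],[-0.72,-0.82,0,0,0,0,-1],[-0.72,-0.82,0,0,0,0,-1]]]'

```text
time: 0.93
tool_pos: [0.3297, 0.3477, 0.3034]
tcp_rot: [-0.453, -3.108, 0.001]
wrist_force: [0.3, -0.3, -0.3]
width: 0.002
grip_force: 0.0
```

Request:
jog_arm --increments '[[[-0.72,-0.82,0,0,0,0,-1],[-0.72,-0.82,0,0,0,0,-1],[-0.72,-0.82,0,0,0,0,-1],[-0.72,-0.82,0,0,0,0,-1],[-0.72,-0.82,0,0,0,0,-1]]]'

```text
time: 1.35
tool_pos: [0.3979, 0.199, 0.3036]
tcp_rot: [-0.453, -3.108, 0.0]
wrist_force: [0.6, -0.1, -1.2]
width: 0.002
grip_force: 0.0
```

Request:
jog_arm --increments '[[[-0.72,-0.82,0,0,0,0,-1],[-0.72,-0.82,0,0,0,0,-1],[-0.72,-0.82,0,0,0,0,-1],[-0.72,-0.82,0,0,0,0,-1],[-0.72,-0.82,0,0,0,0,-1]]]'

```text
time: 1.77
tool_pos: [0.4663, 0.0503, 0.3036]
tcp_rot: [-0.454, -3.108, 0.0]
wrist_force: [0.1, 1.1, 0.5]
width: -0.003
grip_force: 0.0
```

Request:
jog_arm --increments '[[[-0.72,-0.82,0,0,0,0,-1],[-0.72,-0.82,0,0,0,0,-1],[-0.72,-0.82,0,0,0,0,-1],[-0.72,-0.82,0,0,0,0,-1],[-0.72,-0.82,0,0,0,0,-1]]]'

```text
time: 2.18
tool_pos: [0.5347, -0.0984, 0.3034]
tcp_rot: [-0.454, -3.108, -0.0]
wrist_force: [-0.6, 1.1, -0.2]
width: 0.002
grip_force: 0.0
```

Request:
jog_arm --increments '[[[0,0,0,0,0,1,-1],[0,0,0,0,0,1,-1],[0,0,0,0,0,1,-1],[0,0,0,0,0,1,-1],[0,0,0,0,0,1,-1]]]'

```text
time: 2.6
tool_pos: [0.5343, -0.097, 0.3032]
tcp_rot: [-1.25, -2.881, 0.0]
wrist_force: [-0.4, 0.4, 0.5]
width: -0.002
grip_force: 0.0
```

Request:
jog_arm --increments '[[[0,0,0,0,0,1,-1],[0,0,0,0,0,1,-1],[0,0,0,0,0,1,-1],[0,0,0,0,0,1,-1],[0,0,0,0,0,1,-1]]]'

```text
time: 3.02
tool_pos: [0.5343, -0.0967, 0.3033]
tcp_rot: [-1.953, -2.46, 0.001]
wrist_force: [-0.1, -0.5, -0.3]
width: 0.0
grip_force: 0.0
```

Request:
jog_arm --increments '[[[0,0,0,0,0,0.8,-1],[0,0,0,0,0,0,-1],[0,0,0,0,0,0,-1],[0,0,0,0,0,0,-1],[0,0,0,0,0,0,-1]]]'

```text
time: 3.43
tool_pos: [0.5346, -0.0968, 0.3037]
tcp_rot: [-2.047, -2.383, 0.0]
wrist_force: [0.4, -0.4, 0.2]
width: -0.0
grip_force: 0.0
```

Request:
jog_arm --increments '[[[0,0,0.9,0,0,0,-1],[0,0,0.7,0,0,0,-1],[0,0,0,0,0,0,-1],[0,0,0,0,0,0,-1],[0,0,0,0,0,0,-1]]]'

```text
time: 3.85
tool_pos: [0.5351, -0.0969, 0.2568]
tcp_rot: [2.048, 2.382, 0.001]
wrist_force: [0.4, 0.1, -0.5]
width: -0.003
grip_force: 0.0
```

Request:
jog_arm --increments '[[[0,-0.03,0.07,0,0,0,-1],[0,-0.03,0.07,0,0,0,-1],[0,-0.03,0.07,0,0,0,-1],[0,-0.03,0.07,0,0,0,-1],[0,-0.03,0.07,0,0,0,-1]]]'

```text
time: 4.27
tool_pos: [0.5304, -0.0977, 0.246]
tcp_rot: [2.048, 2.381, 0.0]
wrist_force: [-0.7, -0.8, 1.9]
width: 0.002
grip_force: 1.3
```

Request:
jog_arm --increments '[[[0,-0.03,0.07,0,0,0,-1],[0,-0.03,0.07,0,0,0,-1],[0,-0.03,0.07,0,0,0,-1],[0,-0.03,0.07,0,0,0,-1],[0,0,0,0,0,0,-1]]]'

```text
time: 4.68
tool_pos: [0.5262, -0.0981, 0.2363]
tcp_rot: [-2.049, -2.381, 0.001]
wrist_force: [-0.1, -0.2, 1.1]
width: 0.001
grip_force: 0.1
```

Request:
jog_arm --increments '[[[0,-0.02,0.07,0,0,0,-1],[0,-0.02,0.07,0,0,0,-1],[0,-0.02,0.07,0,0,0,-1],[0,-0.02,0.07,0,0,0,-1],[0,-0.02,0.07,0,0,0,-1]]]'

```text
time: 5.1
tool_pos: [0.5234, -0.0984, 0.2262]
tcp_rot: [-2.048, -2.381, 0.0]
wrist_force: [-2.3, -0.3, 2.9]
width: -0.002
grip_force: 1.3
```

Request:
jog_arm --increments '[[[0,-0.01,0.03,0,0,0,-1],[0,-0.01,0.03,0,0,0,-1],[0,-0.01,0.03,0,0,0,-1],[0,-0.01,0.03,0,0,0,-1],[0,-0.01,0.03,0,0,0,-1]]]'

```text
time: 5.52
tool_pos: [0.5221, -0.0986, 0.2219]
tcp_rot: [-2.049, -2.382, -0.0]
wrist_force: [-1.8, 1.0, 2.0]
width: -0.001
grip_force: 1.3
```

Request:
jog_arm --increments '[[[0,-0.01,0.03,0,0,0,-1],[0,-0.01,0.03,0,0,0,-1],[0,-0.01,0.03,0,0,0,-1],[0,-0.01,0.03,0,0,0,-1],[0,0,0.03,0,0,0,-1]]]'

```text
time: 5.93
tool_pos: [0.521, -0.0988, 0.2174]
tcp_rot: [-2.049, -2.382, -0.0]
wrist_force: [-2.0, 0.4, 2.3]
width: 0.001
grip_force: 1.2
```

Request:
jog_arm --increments '[[[0,0,0.03,0,0,0,-1],[0,-0.01,0.03,0,0,0,-1],[0,0,0.03,0,0,0,-1],[0,-0.01,0.03,0,0,0,-1],[0,0,0.03,0,0,0,-1]]]'

```text
time: 6.35
tool_pos: [0.5204, -0.0991, 0.2129]
tcp_rot: [2.049, 2.382, -0.0]
wrist_force: [-2.1, -0.1, 1.6]
width: 0.001
grip_force: 1.2
```

Request:
jog_arm --increments '[[[0,0,0.03,0,0,0,-1],[0,-0.01,0.03,0,0,0,-1],[0,0,0.03,0,0,0,-1],[0,-0.01,0.03,0,0,0,-1],[0,0,0.03,0,0,0,-1]]]'

```text
time: 6.77
tool_pos: [0.5197, -0.0992, 0.2087]
tcp_rot: [2.049, 2.382, -0.0]
wrist_force: [-2.7, 0.0, 5.5]
width: -0.001
grip_force: 2.9
```

Request:
jog_arm --increments '[[[0,0,0.03,0,0,0,-1],[0,0,0.03,0,0,0,-1],[0,0,0,0,0,0,-1],[0,0,0,0,0,0,-1],[0,0,0,0,0,0,-1]]]'

```text
time: 7.18
tool_pos: [0.5194, -0.0992, 0.2069]
tcp_rot: [-2.048, -2.381, 0.001]
wrist_force: [-4.0, -1.0, 5.5]
width: -0.002
grip_force: 3.0
```

Request:
jog_arm --increments '[[[0,0,0.03,0,0,0,-1],[0,0,0.03,0,0,0,-1],[0,0,0,0,0,0,-1],[0,0,0,0,0,0,-1],[0,0,0,0,0,0,-1]]]'

```text
time: 7.6
tool_pos: [0.5192, -0.0992, 0.2053]
tcp_rot: [-2.048, -2.381, 0.002]
wrist_force: [-4.9, -1.1, 8.2]
width: 0.003
grip_force: 3.8
```

Request:
jog_arm --increments '[[[0,0,-0.05,0,0,0,-1],[0,0,-0.1,0,0,0,-1],[0,0,-0.3,0,0,0,-1],[0,0,-1,0,0,0,-1],[0,0,-1,0,0,0,-1]]]'

```text
time: 8.02
tool_pos: [0.5188, -0.0986, 0.2776]
tcp_rot: [-2.046, -2.379, 0.002]
wrist_force: [0.4, -0.6, -0.2]
width: 0.003
grip_force: 0.0
```

Request:
jog_arm --increments '[[[0,-0.8,-0.9,0,0,0,-1],[0,-1,0,0,0,0,-1],[0,-1,0,0,0,0,-1],[0,-1,0,0,0,0,-1],[0,0,0,0,0,0,-1]]]'

```text
time: 8.43
tool_pos: [0.4033, -0.116, 0.3054]
tcp_rot: [-2.049, -2.38, 0.002]
wrist_force: [0.7, 0.7, -0.7]
width: 0.004
grip_force: 0.0
```

```bash
cat > look.py <<'E'
from h import *
import sys
k=sys.argv[1]
a=np.radians(8.5); X=np.array([np.cos(a),np.sin(a),0]); Y=np.array([-np.sin(a),np.cos(a),0]); H=np.array([.6534,-.0776,.1])+.03*X
def blobs(n):
    im,d=viewer.read_camera(n); P=cloud(n,d); np.savez(f'{n}{k}.npz',im=im,d=d)
    L=(P-H)@np.stack([X,Y,[0,0,1]],1)
    m0=(im.max(2)<70)&(d>0)
    for nm,r,y0,y1 in(('bar',.165,-.028,.028),('knob',.125,-.084,-.038)):
        rr=np.hypot(L[...,0],L[...,2])
        m=m0&(abs(rr-r)<.018)&(L[...,0]<-.08)&(L[...,1]>y0-.004)&(L[...,1]<y1+.004)
        q=L[m]
        if len(q)<8: print(n,nm,'few',len(q)); continue
        # silhouette centroid + ray -> point on cylinder mid y plane
        v,u=np.nonzero(m); c=np.array([u.mean(),v.mean()])
        p=viewer.camera_params(n); R=np.array(p['R']); C=-R.T@p['t']
        ray=R.T@np.array([(c[0]-p['cx'])/p['fx'],(c[1]-p['cy'])/p['fy'],1])
        B=np.stack([X,Y,[0,0,1]]); C2=B@(C-H); r2=B@ray
        # ray onto plane y=mid of the part
        t=((y0+y1)/2-C2[1])/r2[1] if n=='scene' else None
        # surface-depth: fit cylinder in xz: mean dir to camera offset
        rad=.008 if nm=='bar' else .007
        vd=np.array([r2[0],r2[2]]);vd/=np.hypot(*vd)
        cen=np.median(q,0)[[0,2]]+vd*rad*.85
        print(n,nm,len(q),'y %.3f..%.3f'%(q[:,1].min(),q[:,1].max()),'cen',cen.round(4),'r %.4f el %.4f'%(np.hypot(*cen),np.arctan2(cen[1],-cen[0])))
        # centroid ray meets circle radius r about pivot axis
        A=np.array([r2[0],r2[2]]);O=np.array([C2[0],C2[2]])
        s=np.roots([A@A,2*A@O,O@O-r*r])
        if np.isreal(s).all():
            for x in s: 
                g=O+A*x; print('   ray/circle el %.4f y %.4f'%(np.arctan2(g[1],-g[0]),C2[1]+r2[1]*x))
for n in('scene','top'): blobs(n)
E
python3 look.py 1; python3 -c "
from h import *
im=np.load('scene1.npz')['im'];cv2.imwrite('pics/s1.png',cv2.resize(im[190:300,220:400],None,fx=4.4,fy=4.4,interpolation=cv2.INTER_CUBIC))
print(read_state()['tool_pos'])"
```

```text
scene bar 174 y -0.027..0.028 cen [-0.1609  0.0312] r 0.1639 el 0.1917
   ray/circle el -2.2867 y 0.1083
   ray/circle el 0.1918 y 0.0009
scene knob 126 y -0.082..-0.037 cen [-0.1127  0.0524] r 0.1243 el 0.4350
   ray/circle el -2.6218 y 0.0075
   ray/circle el 0.4355 y -0.0594
top bar 113 y -0.023..0.028 cen [-0.1612  0.0283] r 0.1637 el 0.1737
   ray/circle el -0.2057 y 0.0009
   ray/circle el 0.2132 y 0.0062
top knob 17 y -0.079..-0.060 cen [-0.1098  0.0497] r 0.1205 el 0.4249
   ray/circle el -0.5996 y -0.0915
   ray/circle el 0.4920 y -0.0701
[ 0.40685511 -0.11615341  0.30604773]
```

View pics/s1.png

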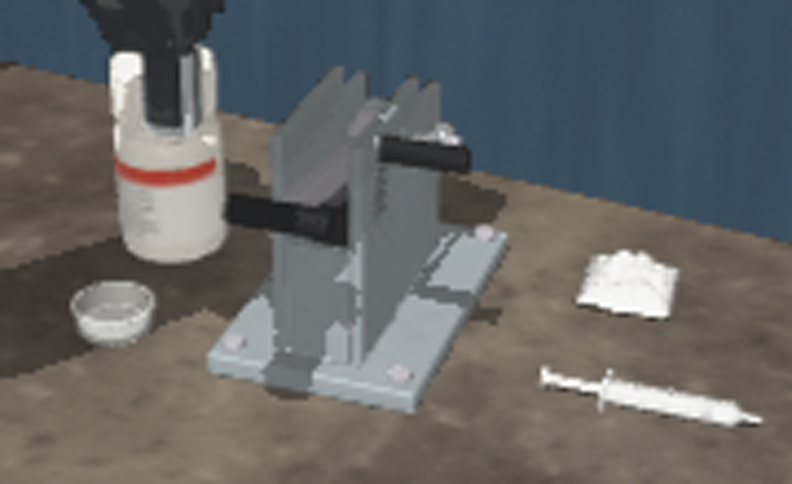

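The lever is down at an elevation of roughly 0.175 to 0.19, and the knob is still up at pixel (425,153) of the crop. Everything else stands where it was. Next is the knob.

Request:
jog_arm --increments '[[[-0.35,0.91,0,0,0,0,-1],[-0.35,0.91,0,0,0,0,-1],[-0.35,0.91,0,0,0,0,-1],[-0.35,0.91,0,0,0,0,-1],[-0.35,0.91,0,0,0,0,-1]]]'

```text
time: 8.95
tool_pos: [0.5528, -0.1476, 0.3052]
tcp_rot: [2.048, 2.382, 0.001]
wrist_force: [-0.5, -0.3, 0.1]
width: -0.001
grip_force: 0.0
```

Request:
jog_arm --increments '[[[-0.35,0.91,0,0,0,0,-1],[0,0,0.9,0,0,0,-1],[0,0,0.9,0,0,0,-1],[0,0,0.4,0,0,0,-1],[0,0,0,0,0,0,-1]]]'

```text
time: 9.37
tool_pos: [0.5771, -0.1529, 0.2346]
tcp_rot: [-2.043, -2.377, 0.005]
wrist_force: [0.0, -0.4, -0.7]
width: 0.006
grip_force: 0.0
```

Request:
jog_arm --increments '[[[0,-0.02,0.1,0,0,0,-1],[0,-0.02,0.1,0,0,0,-1],[0,-0.02,0.1,0,0,0,-1],[0,-0.02,0.1,0,0,0,-1],[0,-0.02,0.1,0,0,0,-1]]]'

```text
time: 9.78
tool_pos: [0.5758, -0.1546, 0.2257]
tcp_rot: [2.047, 2.38, 0.001]
wrist_force: [-1.1, -0.7, 2.5]
width: -0.0
grip_force: 0.7
```

Request:
jog_arm --increments '[[[0,-0.02,0.1,0,0,0,-1],[0,-0.02,0.1,0,0,0,-1],[0,-0.02,0.1,0,0,0,-1],[0,-0.02,0.1,0,0,0,-1],[0,0,0,0,0,0,-1]]]'

```text
time: 10.2
tool_pos: [0.5726, -0.1546, 0.2114]
tcp_rot: [-2.048, -2.381, 0.001]
wrist_force: [-0.0, -0.3, -0.3]
width: 0.001
grip_force: 0.0
```

Request:
jog_arm --increments '[[[0,0,0.05,0,0,0,-1],[0,0,0.05,0,0,0,-1],[0,0,0,0,0,0,-1],[0,0,0,0,0,0,-1],[0,0,0,0,0,0,-1]]]'

```text
time: 10.62
tool_pos: [0.5732, -0.1547, 0.2094]
tcp_rot: [2.049, 2.382, 0.0]
wrist_force: [-0.6, -0.5, 0.3]
width: 0.002
grip_force: 0.0
```

```bash
python3 look.py 2
```

```text
scene bar 171 y -0.027..0.028 cen [-0.1611  0.0313] r 0.1641 el 0.1918
   ray/circle el -2.2870 y 0.1078
   ray/circle el 0.1921 y 0.0006
scene knob 143 y -0.082..-0.037 cen [-0.1204  0.0328] r 0.1248 el 0.2661
   ray/circle el -2.5252 y 0.0028
   ray/circle el 0.3592 y -0.0626
top bar 43 y -0.022..0.027 cen [-0.1578  0.0278] r 0.1603 el 0.1746
   ray/circle el -0.2985 y 0.0001
   ray/circle el 0.2983 y 0.0075
top knob few 0
```

Request:
jog_arm --increments '[[[0,0,0.05,0,0,0,-1],[0,0,0.05,0,0,0,-1],[0,0,0.03,0,0,0,-1],[0,0,0,0,0,0,-1],[0,0,0,0,0,0,-1]]]'

```text
time: 11.13
tool_pos: [0.5731, -0.1547, 0.2053]
tcp_rot: [-2.049, -2.382, -0.0]
wrist_force: [0.3, 0.3, -0.1]
width: 0.004
grip_force: 0.0
```

Request:
jog_arm --increments '[[[0,0,-0.2,0,0,0,-1],[0,0,-0.6,0,0,0,-1],[0,0,-1,0,0,0,-1],[0,0,-1,0,0,0,-1],[0,0,-0.6,0,0,0,-1]]]'

```text
time: 11.55
tool_pos: [0.5741, -0.155, 0.3115]
tcp_rot: [2.046, 2.379, 0.003]
wrist_force: [0.5, 0.2, 0.2]
width: 0.001
grip_force: 0.0
```

Request:
jog_arm --increments '[[[0.6,-1,0,0,0,0,-1],[0.6,-1,0,0,0,0,-1],[0.5,-1,0,0,0,0,-1],[0.5,-1,0,0,0,0,-1],[0,-1,0,0,0,0,-1]]]'

```text
time: 11.97
tool_pos: [0.4132, -0.1101, 0.3077]
tcp_rot: [-2.046, -2.383, -0.002]
wrist_force: [0.1, -0.5, -0.7]
width: 0.001
grip_force: 0.0
```

```bash
python3 look.py 3;python3 -c "
from h import *
print(read_state()['tool_pos'])
im=np.load('scene3.npz')['im'];cv2.imwrite('pics/s3.png',cv2.resize(im[190:300,220:400],None,fx=4.4,fy=4.4,interpolation=cv2.INTER_CUBIC))"
```

```text
scene bar 174 y -0.026..0.028 cen [-0.1609  0.0313] r 0.1639 el 0.1922
   ray/circle el -2.2867 y 0.1083
   ray/circle el 0.1918 y 0.0009
scene knob 126 y -0.082..-0.034 cen [-0.1208  0.0282] r 0.1241 el 0.2291
   ray/circle el -2.3584 y 0.0046
   ray/circle el 0.2269 y -0.0594
top bar 106 y -0.023..0.028 cen [-0.1609  0.0289] r 0.1634 el 0.1775
   ray/circle el -0.2123 y 0.0020
   ray/circle el 0.2195 y 0.0074
top knob few 7
[ 0.41141813 -0.11132552  0.30746202]
```

View pics/s3.png

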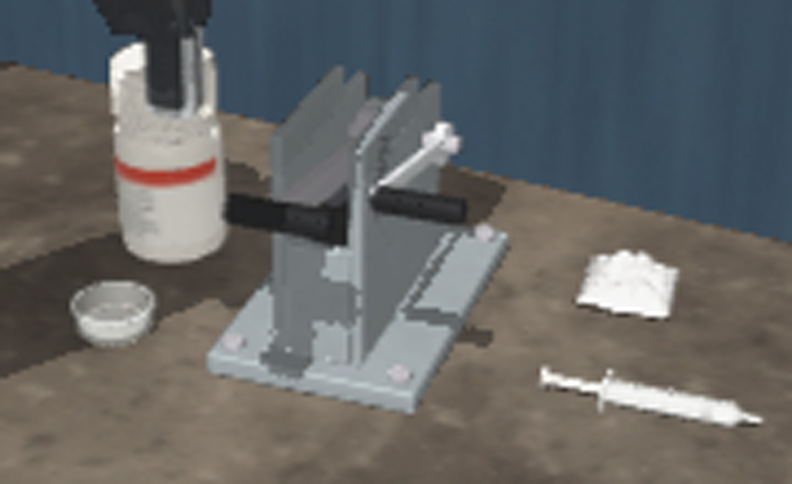

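The knob now reads about 0.03 rad high, both against the bar in the same view and by fingertip height. It needs roughly 4 mm more, which puts the TCP at z ≈ 0.2013.

Request:
jog_arm --increments '[[[-0.45,1,0,0,0,0,-1],[-0.45,1,0,0,0,0,-1],[-0.45,1,0,0,0,0,-1],[-0.45,1,0,0,0,0,-1],[-0.44,1,0,0,0,0,-1]]]'

```text
time: 12.48
tool_pos: [0.5756, -0.1564, 0.3079]
tcp_rot: [2.048, 2.381, 0.001]
wrist_force: [0.5, 0.5, 1.0]
width: -0.004
grip_force: 0.0
```

Request:
jog_arm --increments '[[[0,0.05,0.9,0,0,0,-1],[0,0,0.9,0,0,0,-1],[0,0,0.9,0,0,0,-1],[0,0,0.5,0,0,0,-1],[0,0,0,0,0,0,-1]]]'

```text
time: 12.9
tool_pos: [0.573, -0.155, 0.2067]
tcp_rot: [-2.044, -2.376, 0.005]
wrist_force: [0.4, 1.4, -0.6]
width: 0.0
grip_force: 0.0
```

Request:
jog_arm --increments '[[[0,0,0.06,0,0,0,-1],[0,0,0.06,0,0,0,-1],[0,0,0,0,0,0,-1],[0,0,0,0,0,0,-1],[0,0,0,0,0,0,-1]]]'

```text
time: 13.32
tool_pos: [0.5756, -0.1559, 0.2095]
tcp_rot: [2.047, 2.38, 0.002]
wrist_force: [-0.1, -0.4, -0.1]
width: 0.0
grip_force: 0.0
```

Request:
jog_arm --increments '[[[0,-0.03,0.06,0,0,0,-1],[0,-0.02,0.06,0,0,0,-1],[0,0,0.06,0,0,0,-1],[0,0,0.06,0,0,0,-1],[0,0,0,0,0,0,-1]]]'

```text
time: 13.73
tool_pos: [0.573, -0.1559, 0.2001]
tcp_rot: [-2.048, -2.381, 0.001]
wrist_force: [-0.4, -0.3, 0.1]
width: -0.002
grip_force: 0.0
```

Request:
jog_arm --increments '[[[0,0,0,0,0,0,-1],[0,0,0,0,0,0,-1],[0,0,0,0,0,0,-1],[0,0,0,0,0,0,-1],[0,0,0,0,0,0,-1]]]'

```text
time: 14.15
tool_pos: [0.5733, -0.1559, 0.2007]
tcp_rot: [2.049, 2.382, 0.0]
wrist_force: [-0.4, 0.2, -0.3]
width: 0.001
grip_force: 0.0
```

Request:
jog_arm --increments '[[[0,0,-0.2,0,0,0,-1],[0,0,-0.6,0,0,0,-1],[0,0,-1,0,0,0,-1],[0,0,-1,0,0,0,-1],[0,0,-0.8,0,0,0,-1]]]'

```text
time: 14.57
tool_pos: [0.5736, -0.156, 0.3114]
tcp_rot: [2.048, 2.38, 0.001]
wrist_force: [-0.0, 0.7, 0.1]
width: -0.002
grip_force: 0.0
```

Request:
jog_arm --increments '[[[0.6,-1,0,0,0,0,-1],[0.6,-1,0,0,0,0,-1],[0.5,-1,0,0,0,0,-1],[0.5,-1,0,0,0,0,-1],[0,-1,0,0,0,0,-1]]]'

```text
time: 14.98
tool_pos: [0.4134, -0.1113, 0.3089]
tcp_rot: [-2.046, -2.383, -0.001]
wrist_force: [0.2, -0.6, 0.5]
width: -0.002
grip_force: 0.0
```

```bash
python3 look.py 4;python3 -c "
from h import *
for n in('scene','top'):
  im=np.load(n+'4.npz')['im']; c=im[190:300,220:400] if n=='scene' else im[150:290,225:415]
  cv2.imwrite('pics/%s4.png'%n,cv2.resize(c,None,fx=4,fy=4,interpolation=cv2.INTER_CUBIC))"
```

```text
scene bar 172 y -0.027..0.027 cen [-0.1608  0.0312] r 0.1638 el 0.1915
   ray/circle el -2.2870 y 0.1082
   ray/circle el 0.1920 y 0.0008
scene knob 127 y -0.082..-0.035 cen [-0.122   0.0227] r 0.1241 el 0.1840
   ray/circle el -2.3085 y 0.0041
   ray/circle el 0.1871 y -0.0591
top bar 108 y -0.024..0.028 cen [-0.1609  0.0284] r 0.1634 el 0.1745
   ray/circle el -0.2118 y 0.0015
   ray/circle el 0.2189 y 0.0069
top knob few 3
```

View pics/scene4.png

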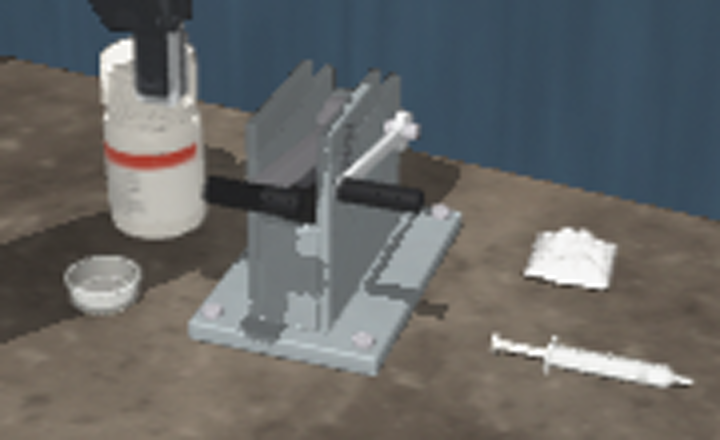

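View pics/top4.png

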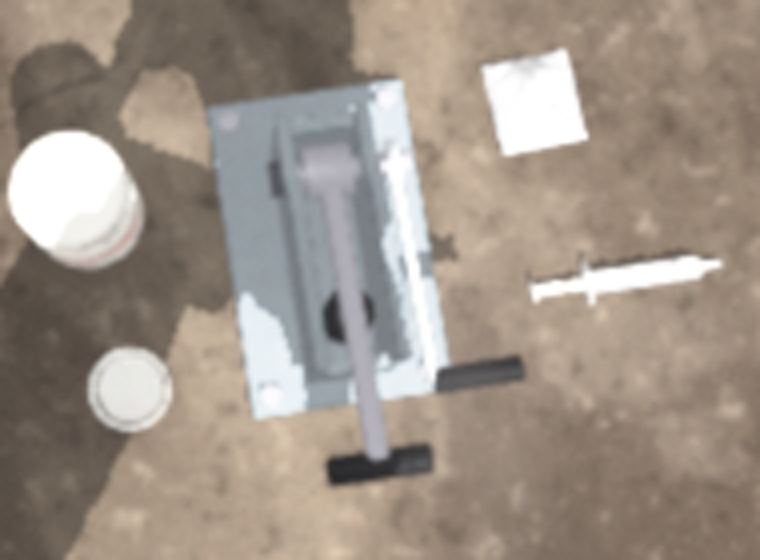

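Bar at (260,198) and knob at (380,195) in the scene crop read elevations of 0.192 and 0.186, so lever and marker arm are parallel within about 0.01 rad. In both views the loose things stand where they were, and the gripper is clear. I'm handing in.

```bash
python3 -c "
from workcell import bot; print(bot.finish_job())"
```

```text
the job is handed in; nothing more can be done
None
```

I pressed the lever until it firmed up (about 8 N at the bar) and left it down on its pad, then set the marker arm parallel to within about 0.01 rad by camera. Nothing else was disturbed, and the job was handed in at about 15 s; no verdict came back.

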